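# Clamp a clay mould ring on the moulding board

### The arm

A 6-joint arm with a two-finger parallel gripper is mounted at the origin on the work surface. World frame = base frame: x ahead of the robot, y to its left, z up, the work surface at z = 0. Lengths are in mm, angles in rad, forces in N, time in s.
With the tool pointing down it reaches from about 350 to 975 mm from the base axis. Payload 7.1 kg.
Tool frame: the origin (TCP) lies at the very end of the fingers, on their centre line; the grasp point (between the pads) lies 19 mm behind it; y points along the fingers, z is the direction in which the jaws open and shut, and the axes are right-handed (so a half turn about y gives the same grasp; the last joint's range is limited). The gripper opens to 88 mm and grips with 3 to 60 N. Pads are 20 mm wide; open, the fingers measure 115 mm over their backs; the gripper's body (75 mm by 178 mm) begins 61 mm behind the grasp point.
Start: joints at [1.159, 0.423, 1.63, -0, 1.089, -0.019], TCP at [239.203, 577.396, 222.675] pointing down, gripper open.
Joint ranges: [-3, 3], [-0.9, 2.11], [0.09, 2.58], [-1.31, 4.45], [0.11, 2.69], [-2.54, 2.54]. Speed limits (rad/s): [2.39, 2.39, 3.01, 3.14, 3.14, 3.14].

### API

Orientations are given as a rotation vector (axis times angle).
In Python, from workcell import ctrl gives the robot as it stands.
- The arm moves only by the shell command python3 -m jog 'ROWS'. ROWS is JSON, a list of rows, each a list of 3 entries, a list of its own where there are three numbers: the opening, from 0 (shut) to 1 (fully open), then the shift along the tool's x, y, z in cm, then the turn, a rotation vector about the tool's x, y, z in rad. In form: [[claw, [dx, dy, dz], [wx, wy, wz]], ...]. A call has 1 to 8 rows; each row is the pose to reach, as a shift and turn from the pose commanded when the call began, along the tool's axes at that moment; what a row does not reach only later rows make up. A row lasts 1/10 s, in which the tool goes at most 50 mm and 8.59 degrees, less where a joint would pass 70% of its speed; a pose out of reach is approached as far as the arm can. A call with a gripper value outside its range is refused whole. The fingers move at their own pace and stop on an object; the grip force is fixed at half the most. Time passes only in rows, so rows that repeat a pose let the fingers close. It gives the time, the measured TCP pose, the force and the opening at its end, in the units of the state.
- ctrl.get_obs(): the state, without advancing time (a new reading comes with each control period).
- ctrl.get_image(name): name is "scene" or "top"; returns a dict with "color" (400x640x3 uint8, red, green, blue), "z_map" (400x640 float32, mm along the optical axis (not along the pixel's ray), 0 where there is no reading), "fx", "fy", "cx", "cy" (pixels), "pose" (4x4, takes a point from camera to world coordinates). Camera axes: x right, y down, z forward; pixel columns grow to the right and rows downward; lengths in mm; the calibration is good to about 2 mm. A picture is of the moment at which its call begins.
- ctrl.close_job(): hands the job in, once; it reports no verdict.
The state is a dict: "t": time; "qpos": joint angles; "qvel": joint speeds; "joint_torque": joint torques, N m; "ee_pos": TCP position; "orientation": TCP orientation; "ft_force": force on the tool from outside, world axes, zero at the start; "moment": the same for the moment, N m; "width": finger opening in mm.
Only numpy, scipy, OpenCV 4.12 (cv2) and the standard library are available. Lean on these libraries where they do the work, as an engineer would, in place of code of your own. Each camera call takes 0.05 s, during which the arm holds its last target.

### The job

Slide the clay mould ring along the board until it rests against both brass stop pegs, then push the red clamp handle over past its centre so that it snaps shut and its rubber foot holds the ring down on the rim. Be gentle: the ring chips and the clamp bends if pushed hard (keep every push under 20 N), keep the ring flat on the board, and leave everything else on the bench alone.

Things in the scene. Friction and masses are not known exactly. Their poses are not given: they have to be found in the camera images.
- board: Fixed dark steel board, x -180..+200, y +-150, 12 mm thick. Origin: underside, on the table; +x: the way the ring slides. Two 16 mm thick, 30 mm high brass pegs and the blue clamp are bolted on as one unit, shifted anywhere within +-12 mm along x (not measured: look or feel). A ring against both pegs has its centre at y=0, x=shift; the pegs are 60 mm beyond that centre, 42 mm to either side.
- ring: Loose terracotta ring, 130 mm outside, 106 mm inside, 45 mm high, 0.3 to 0.55 kg. Origin: centre of its underside. Starts with its centre 38 to 107 mm short of home and up to 20 mm to the side. It passes under the open clamp's foot. If left over 6 mm short of home, the foot misses it. A shut clamp blocks its way.
- toggle (a joint): Rocker, rad: 0 open, about 0.92 shut on the ring, 1.0 end. Spring over centre at 0.75: below it flies back, above it snaps shut alone. Needs about 9 N at the grip to start, 0 at centre, if pushed along its arc (rubbing adds). Pivot along board y, 115 mm beyond the home centre, 69 mm above the table; grip: red bar along board y, 64 x 18 mm, 100 mm from the pivot, leaning 0.45 rad away from the ring at 0; closing swings it towards the ring.
- plug: Bystander on the board beside the clamp: upright steel plug, 32 mm wide, 30 mm high. Origin: centre of its underside.
- cup: Bystander on the board beside the clamp: small copper cup, 42 mm wide, 40 mm high. Origin: centre of its underside.
- spare_ring: Bystander: dark iron ring on the table, 120 mm outside, 50 mm high. Origin: centre of its underside. Other clutter (bowl, brush, hammer, jar, none over 100 mm high) lies over 0.3 m to the left or right of the robot's centre line.
Not all that is in view belongs to the job. Of the things shaped like the ring, the terracotta one is meant.

How it is judged (in metres and radians):
On the way:
1. the ring is pushed against the stop pegs while the clamp is still open (contact force between ring and clamp above 1 N and value of joint toggle below 0.3 rad), for 0.1 s.
At the end, for the whole second after the job is handed in: The toggle is shut (joint above 0.85), its rubber foot presses on the ring with more than 1.5 N, and the ring lies flat and still on the board with its centre within 8 mm of the board's y = 0 line (value of joint toggle above 0.85 rad and contact force between ring and toggle above 1.5 N and y of ring in the frame of board between -0.008 and 0.008 m and angle between ring's own z axis and vertical below 0.05 rad and linear speed of ring below 0.02 m/s); the robot touches nothing.
It fails at once if the ring is pushed with more than 20 N (contact force between any of the fingers, the arm and ring above 20 N).
It fails at once if the clamp is pushed with more than 20 N (contact force between any of the fingers, the arm and clamp above 20 N).
It fails at once if the ring is tipped or lifted (angle between ring's own z axis and vertical above 0.2 rad or z of ring in the frame of board above 0.03 m).
It fails at once if a bystander is moved by more than 15 mm (distance of any of plug, cup, spare_ring, bowl, brush, hammer, jar from where it was at the start of the episode above 0.015 m).
It also fails if it takes over 72 s, if anything falls off the work surface, if the arm or the gripper's body presses on something with over 40 N, if the wrist force passes 120 N, or if a joint passes its speed limit or range.

## Working session

There is one attempt and no reset: what is moved stays moved. The work goes in short steps, Python scripts to look and compute and a shell command to move; the robot and the scene stay as the last step left them, time stands still between calls to the robot, and variables do not carry over. Pictures are saved under pics/ and viewed, and the job is handed in when it is done.

```bash
mkdir -p pics; ls; python3 - <<'E'
from workcell import ctrl
import cv2,numpy as np
o=ctrl.get_obs(); print(o)
for n in("scene","top"):
    im=ctrl.get_image(n); cv2.imwrite(f"pics/{n}0.png",im["color"][:,:,::-1]); print(n,im["fx"],im["fy"],im["cx"],im["cy"],np.round(im["pose"],3).tolist())
    np.savez(f"{n}0.npz",**im)
E
```

```text
pics
{'t': 0.0, 'qpos': array([ 1.15897846e+00,  4.23826393e-01,  1.63066801e+00,  7.66560101e-07,
        1.08858217e+00, -1.90077002e-02]), 'qvel': array([ 1.00820357e-03, -9.07576073e-04, -9.50119546e-05, -1.09633627e-03,
       -1.41524980e-03, -3.63392370e-04]), 'joint_torque': array([-9.83633581e-04, -5.44645035e+01, -2.73679411e+01,  6.44154917e-02,
        2.26935104e-02, -9.66460311e-05]), 'ee_pos': array([239.00579395, 576.91173847, 221.91935051]), 'orientation': array([-1.55019498,  0.30846601, -0.30796399]), 'ft_force': array([ 0.15307013,  0.16351306, -1.19897499]), 'moment': array([-0.03195262, -0.00967601, -0.01739331]), 'width': 87.5919186944698}
scene 461.6804949618513 461.6804949618513 327.60074637640656 191.73866874983113 [[-0.728, 0.579, -0.366, 1036.338], [0.685, 0.625, -0.375, 527.131], [0.011, -0.523, -0.852, 1047.606], [0.0, 0.0, 0.0, 1.0]]
top 430.70711037022335 430.70711037022335 317.3441875830732 200.29469835140787 [[0.022, -0.996, 0.092, 507.241], [-1.0, -0.021, 0.018, 100.085], [-0.016, -0.092, -0.996, 1120.412], [0.0, 0.0, 0.0, 1.0]]
```

View pics/scene0.png

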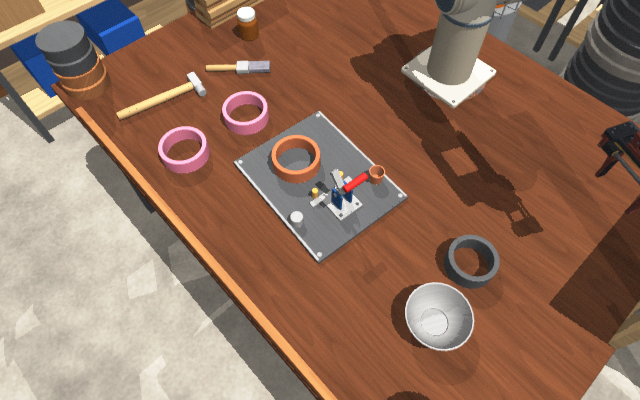

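View pics/top0.png

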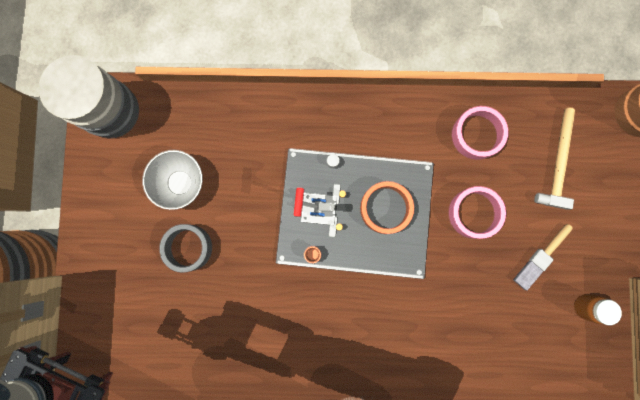

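```bash
cat > h.py <<'E'
import numpy as np,cv2
def pts(im,uv,z):
    uv=np.atleast_2d(np.float64(uv)); P=im["pose"]
    d=np.c_[(uv[:,0]-im["cx"])/im["fx"],(uv[:,1]-im["cy"])/im["fy"],np.ones(len(uv))]@P[:3,:3].T
    o=P[:3,3]; s=(z-o[2])/d[:,2]; return o+d*s[:,None]
def proj(im,X):
    P=im["pose"]; c=(np.atleast_2d(X)-P[:3,3])@P[:3,:3]
    return np.c_[c[:,0]/c[:,2]*im["fx"]+im["cx"],c[:,1]/c[:,2]*im["fy"]+im["cy"]]
def cloud(im):
    z=im["z_map"]; v,u=np.mgrid[:z.shape[0],:z.shape[1]]
    c=np.stack([(u-im["cx"])/im["fx"]*z,(v-im["cy"])/im["fy"]*z,z],-1)
    return c@im["pose"][:3,:3].T+im["pose"][:3,3]
E
python3 - <<'E'
from h import *
t=dict(np.load("top0.npz")); s=dict(np.load("scene0.npz"))
c=t["color"]
cv2.imwrite("pics/topcrop.png",cv2.resize(c[140:290,265:445,::-1],None,fx=4.4,fy=4,interpolation=cv2.INTER_CUBIC)[:600,:800])
cc=s["color"]; cv2.imwrite("pics/scenecrop.png",cv2.resize(cc[105:265,225:415,::-1],None,fx=3.7,fy=3.7,interpolation=cv2.INTER_CUBIC))
for n,im in(("top",t),("scene",s)):
    hsv=cv2.cvtColor(im["color"],cv2.COLOR_RGB2HSV)
    C=cloud(im)
    # board: gray dark
    m=((hsv[...,1]<50)&(hsv[...,2]>50)&(hsv[...,2]<130)&(np.abs(C[...,2]-12)<7)).astype(np.uint8)
    m=cv2.morphologyEx(m,cv2.MORPH_CLOSE,np.ones((5,5)))
    k,l,st,_=cv2.connectedComponentsWithStats(m); i=1+np.argmax(st[1:,4]); print(n,"board",st[i])
    cn,_=cv2.findContours((l==i).astype(np.uint8),0,2); cn=max(cn,key=cv2.contourArea)
    w=pts(im,cn[:,0],12)
    r=cv2.minAreaRect(w[:,:2].astype(np.float32)); print(r, cv2.boxPoints(r).round(1).tolist())
    # terracotta
    m=((hsv[...,0]>4)&(hsv[...,0]<14)&(hsv[...,1]>140)&(hsv[...,2]>100)&(C[...,2]>30)&(C[...,2]<70)).astype(np.uint8)
    k,l,st,ce=cv2.connectedComponentsWithStats(m)
    for i in range(1,k):
        if st[i,4]>60:
            q=C[l==i]; top=q[q[:,2]>q[:,2].max()-5]; (cx,cy),R=cv2.minEnclosingCircle(top[:,:2].astype(np.float32)); print("orange",st[i],q[:,2].max().round(1),cx,cy,R)
E
```

```text
top board [367 188  38  40 558]
((594.3135986328125, -55.274322509765625), (100.71815490722656, 95.06427001953125), 0.21132811903953552) [[543.7999877929688, -7.900000095367432], [544.0999755859375, -103.0], [644.7999877929688, -102.5999984741211], [644.5, -7.599999904632568]]
orange [135  73  77   4 147] 55.4 925.5419921875 501.4776611328125 93.7049560546875
orange [214  74 390   9 809] 54.9 930.195556640625 -102.18569946289062 492.39825439453125
orange [622  85  18  47 436] 69.9 858.7427978515625 -671.7318115234375 43.74699401855469
orange [373 186  37  42 135] 61.4 593.4013671875 -55.04853820800781 54.19999694824219
orange [581 298  22  26 175] 69.0 355.1195983886719 -559.9373168945312 29.580549240112305
scene board [ 257  113  151  150 6456]
((584.125244140625, 25.314102172851562), (379.6018371582031, 297.4106140136719), 85.55168151855469) [[421.1000061035156, -152.39999389648438], [717.7000122070312, -175.39999389648438], [747.0999755859375, 203.0], [450.6000061035156, 226.10000610351562]]
orange [237  17  21  16 143] 69.7 358.2646789550781 -558.595947265625 27.716981887817383
orange [ 60  62  47  32 535] 70.0 860.36474609375 -696.0122680664062 59.6690788269043
orange [ 75 106 146 172 407] 54.4 935.756591796875 -254.07992553710938 342.65936279296875
orange [272 136  48  44 894] 62.2 594.2325439453125 -50.51191329956055 63.91245651245117
orange [370 165  15  17 136] 56.8 472.0538635253906 130.7194061279297 20.223834991455078
orange [156 192  20  24  62] 54.3 927.6019287109375 -161.30931091308594 41.413570404052734
orange [220 279 105 121 213] 54.0 944.2047729492188 261.7856750488281 164.68655395507812
orange [287 342  51  58  97] 54.0 926.0960693359375 377.60357666015625 75.9122085571289
```

```bash
ls pics
```

```text
scene0.png
scenecrop.png
top0.png
topcrop.png
```

View pics/topcrop.png

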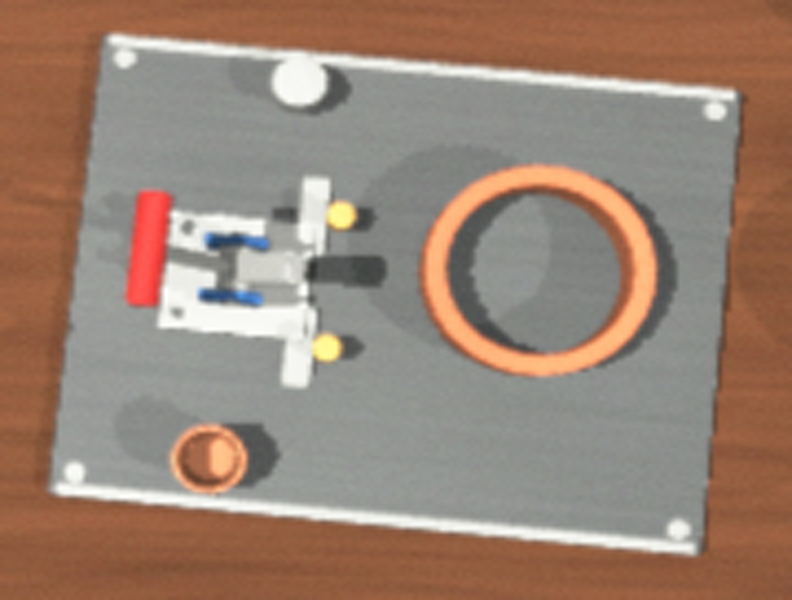

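View pics/scenecrop.png

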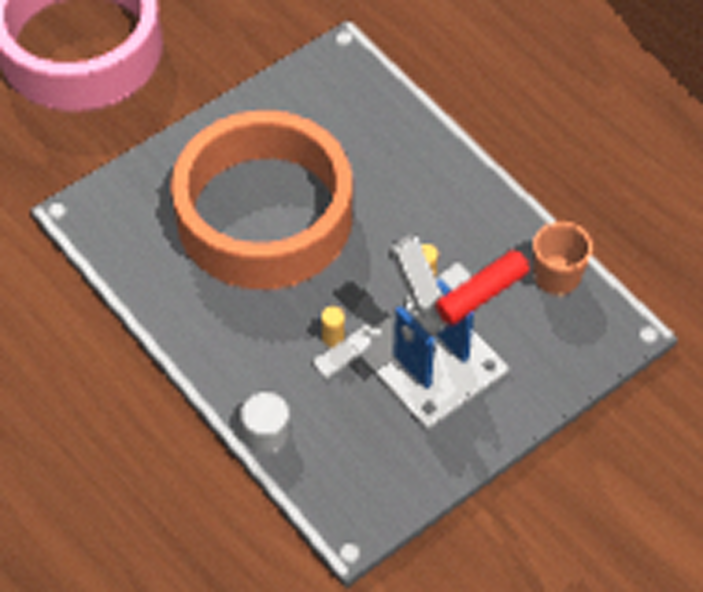

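```bash
cat >> h.py <<'E'
def ringpos(im):
    hsv=cv2.cvtColor(im["color"],cv2.COLOR_RGB2HSV)
    m=((hsv[...,0]>4)&(hsv[...,0]<15)&(hsv[...,1]>100)&(hsv[...,2]>180)).astype(np.uint8)
    m[:, :330]=0; m[:,450:]=0; m[:150]=0; m[270:]=0
    return m
E
python3 - <<'E'
from h import *
t=dict(np.load("top0.npz")); s=dict(np.load("scene0.npz"))
uv=np.array([[108,36],[740,92],[697,552],[52,492]])/[4.4,4]+[265,140]-.4
w=pts(t,uv,12); print(w.round(1)); print([np.linalg.norm(w[i]-w[(i+1)%4]).round(1) for i in range(4)])
uvs=np.array([[349,22],[676,342],[347,580],[32,210]])/3.7+[225,105]-.4
ws=pts(s,uvs,12); print(ws.round(1)); print([np.linalg.norm(ws[i]-ws[(i+1)%4]).round(1) for i in range(4)])
# top order: A(+x,far) , B(-x,far), C(-x,near), D(+x,near)
A,B,Cc,D=w
def frame(A,B,Cc,D):
    ex=((A-B)+(D-Cc))[:2]; ex/=np.linalg.norm(ex); ctr=(A+B+Cc+D)[:2]/4
    return np.r_[ctr-ex*10,np.arctan2(ex[1],ex[0])]
print("top frame",frame(A,B,Cc,D)); print("scene frame",frame(ws[2],ws[3],ws[0],ws[1]))
f=(frame(A,B,Cc,D)+frame(ws[2],ws[3],ws[0],ws[1]))/2; print(f); np.save("board.npy",f)
def tob(p):
    c,sn=np.cos(f[2]),np.sin(f[2]); d=np.atleast_2d(p)[:,:2]-f[:2]; return np.c_[d@[c,sn],d@[-sn,c]]
m=ringpos(t); cn,_=cv2.findContours(m,0,1); cn=max(cn,key=cv2.contourArea)
q=pts(t,cn[:,0],57); e=cv2.fitEllipse(q[:,:2].astype(np.float32)); print("ring",e,tob(e[0]))
mm=lambda p:np.array(p)/[4.4,4]+[265,140]-.4
for n,p,z in(("peg1",(342,215),42),("peg2",(327,347),42),("plug",(300,80),42),("cup",(209,460),52),("bar1",(152,192),159),("bar2",(142,305),159)):
    P=pts(t,mm(p),z); print("top",n,P.round(1),tob(P).round(1))
ms=lambda p:np.array(p)/3.7+[225,105]-.4
for n,p,z in(("peg1",(333,313),42),("peg2",(427,250),42),("plug",(265,413),42),("cup",(562,243),52),("bar1",(445,308),159),("bar2",(522,264),159)):
    P=pts(s,ms(p),z); print("scene",n,P.round(1),tob(P).round(1))
Cl=cloud(t); Cs=cloud(s)
print(Cl[185:220,292:306,2].round(0)[::4,::2]); 
for C,im in((Cl,t),(Cs,s)):
    hsv=cv2.cvtColor(im["color"],cv2.COLOR_RGB2HSV); m=(((hsv[...,0]<4)|(hsv[...,0]>175))&(hsv[...,1]>180)&(hsv[...,2]>150)); 
    m[:140]=0;m[270:]=0
    q=C[m]; q=q[q[:,2]>100]; print(len(q),q.mean(0),q.max(0),q.min(0),tob(q[:,:2].mean(0)))
E
```

```text
[[ 743.4  197.3   12. ]
 [ 713.5 -176.8   12. ]
 [ 418.1 -151.4   12. ]
 [ 447.2  221.5   12. ]]
[np.float64(375.3), np.float64(296.5), np.float64(374.1), np.float64(297.2)]
[[ 418.2 -150.3   12. ]
 [ 450.   225.7   12. ]
 [ 743.1  200.1   12. ]
 [ 714.4 -174.7   12. ]]
[np.float64(377.4), np.float64(294.2), np.float64(375.9), np.float64(297.3)]
top frame [579.77419268  12.66811034   1.49195464]
scene frame [580.61751122  15.22098207   1.49037868]
[580.19585195  13.94454621   1.49116666]
ring ((591.8047485351562, -53.037113189697266), (127.76332092285156, 129.04833984375), 27.449270248413086) [[-65.84597422 -16.9002028 ]]
top peg1 [[625.2  57.5  42. ]] [[ 47.  -41.4]]
top peg2 [[542.1  64.6  42. ]] [[47.5 42. ]]
top plug [[710.8  83.1  42. ]] [[  79.3 -124.7]]
top cup [[470.9 129.7  52. ]] [[106.7 118.2]]
top bar1 [[623.5 159.4 159. ]] [[148.4 -31.6]]
top bar2 [[559.8 162.8 159. ]] [[146.7  32.2]]
scene peg1 [[624.1  56.8  42. ]] [[ 46.2 -40.3]]
scene peg2 [[539.7  63.3  42. ]] [[45.9 44.3]]
scene plug [[710.5  84.   42. ]] [[  80.2 -124.3]]
scene cup [[470.6 128.3  52. ]] [[105.3 118.4]]
scene bar1 [[619.2 155.6 159. ]] [[144.3 -27.6]]
scene bar2 [[561.2 165.1 159. ]] [[149.2  30.9]]
[[ 12.   9.  11.   8.  12.   8.  10.]
 [ 13.  10. 161. 167. 173. 165.  11.]
 [ 10.  13. 164. 168. 167. 164.  18.]
 [ 16.  14. 166. 167. 169. 165.  19.]
 [ 12.  10. 167. 169. 164. 164.  17.]
 [ 14.   8. 168. 167. 170. 160. 141.]
 [ 12. 162. 168. 166. 166.  18.  16.]
 [ 13. 161. 168. 166. 166.  17.  20.]
 [ 13.  10.  13.  13.  13.  17.  21.]]
76 [592.32665815 157.98753111 178.57572764] [ 619.75171656  167.32356409 1120.41194292] [507.24096645 100.08522995 162.63253316] [[144.55149778  -0.63438985]]
173 [593.10341467 163.18738834 165.68938123] [624.16398582 171.10083389 170.80647568] [560.87729205 152.68173039 155.70720596] [[149.79666538  -0.99505957]]
```

The job's ring is the orange-terracotta one on the board, at top (387,208) / scene (296,158). The rings at top (480,131) and (478,212) are pink, and the one at (184,248) is the dark spare. The crops confirm this: the ring measures 128–129 mm outside at z=57. The pegs lie at board x≈46.7, y≈±42, so the shift is about −12 mm. The red bar is at board (147,0), z≈159, which agrees with the description.

```bash
cat >> h.py <<'E'
from scipy.spatial.transform import Rotation as Ro
F=np.load("board.npy") if __import__("os").path.exists("board.npy") else None
def tow(p,z): 
    c,s=np.cos(F[2]),np.sin(F[2]); return np.array([F[0]+c*p[0]-s*p[1],F[1]+s*p[0]+c*p[1],z])
def tob(p):
    c,sn=np.cos(F[2]),np.sin(F[2]); d=np.atleast_2d(p)[:,:2]-F[:2]; return np.c_[d@[c,sn],d@[-sn,c]]
def goal_R():
    y=np.array([0,0,-1.]); z=np.array([-np.sin(F[2]),np.cos(F[2]),0]); out=[]
    return [np.c_[np.cross(y,k),y,k] for k in(z,-z)]
def st(o):
    return o["t"],tob(o["ee_pos"]).round(1)[0],o["ee_pos"][2].round(1),o["ft_force"].round(1)
E
python3 - <<'E'
from h import *
from workcell import ctrl
o=ctrl.get_obs(); R=Ro.from_rotvec(o["orientation"]).as_matrix(); print(R.round(3))
for G in goal_R():
    print((R.T@G).round(3).tolist(),Ro.from_matrix(R.T@G).as_rotvec().round(3)); 
w=tow((-142,-17),222); print(w, R.T@(w-o["ee_pos"])/10)
print(st(o))
E
```

```text
[[ 0.924 -0.001  0.383]
 [-0.383 -0.001  0.924]
 [-0.    -1.    -0.001]]
[[-0.308, 0.0, -0.951], [-0.001, 1.0, 0.0], [0.951, 0.001, -0.308]] [ 1.000e-03 -1.884e+00 -1.000e-03]
[[0.308, 0.0, 0.951], [0.001, 1.0, -0.0], [-0.951, 0.001, 0.308]] [1.000e-03 1.258e+00 1.000e-03]
[ 585.84651659 -128.95776304  222.        ] [ 59.06316862   0.0669477  -51.93829414]
(0.1, array([534.1, 384.9]), np.float64(222.0), array([-1. ,  0.7, -0.4]))
```

```bash
python3 -m jog '[[1,[4,0,-3.5],[0,0.08,0]],[1,[8,0,-7],[0,0.16,0]],[1,[11,0,-10],[0,0.25,0]],[1,[15,0,-13],[0,0.33,0]],[1,[18,0,-16],[0,0.41,0]],[1,[22,0,-19],[0,0.49,0]],[1,[26,0,-22.5],[0,0.57,0]],[1,[29.5,0,-26],[0,0.63,0]]]'
```

```text
t: 0.9
ee_pos: [411.8, 225.0, 222.6]
orientation: [-1.419, 0.799, -0.799]
ft_force: [0.9, -0.2, 0.1]
width: 88.0
```

```bash
cat > go.py <<'E'
import sys
from h import *
from workcell import ctrl
# usage: bx by z : shift in tool cm + turn needed
o=ctrl.get_obs(); R=Ro.from_rotvec(o["orientation"]).as_matrix(); b=[float(a) for a in sys.argv[1:4]]
w=tow(b[:2],b[2]); print(st(o)); print("shift cm",(R.T@(w-o["ee_pos"])/10).round(2),"turn",Ro.from_matrix(R.T@goal_R()[1]).as_rotvec().round(3),"force board x",(o["ft_force"][:2]@[np.cos(F[2]),np.sin(F[2])]).round(2),"q",o["qpos"].round(2))
E
python3 go.py -142 -17 222
```

```text
(0.9, array([196.9, 184.6]), np.float64(222.6), array([ 0.9, -0.2,  0.1]))
shift cm [39.28  0.07 -3.48] turn [-0.     0.625  0.   ] force board x -0.13 q [ 0.47  0.19  1.96 -0.    0.98 -0.07]
```

```bash
python3 -m jog '[[1,[5,0,-0.4],[0,0.08,0]],[1,[10,0,-0.9],[0,0.16,0]],[1,[15,0,-1.3],[0,0.24,0]],[1,[20,0,-1.8],[0,0.32,0]],[1,[25,0,-2.2],[0,0.4,0]],[1,[30,0,-2.6],[0,0.48,0]],[1,[35,0,-3.1],[0,0.56,0]],[1,[39.3,0,-3.5],[0,0.625,0]]]'; python3 go.py -142 -17 22
```

```text
t: 1.7
ee_pos: [586.6, -129.4, 222.4]
orientation: [-1.17, 1.269, -1.268]
ft_force: [0.2, -0.5, 0.2]
width: 87.6
(1.7, array([-142.4,  -17.7]), np.float64(222.4), array([ 0.2, -0.5,  0.2]))
shift cm [-0.04 20.04 -0.07] turn [ 0.    -0.001 -0.   ] force board x -0.51 q [-0.24  0.39  1.69 -0.    1.07 -0.16]
```

```bash
python3 -m jog '[[1,[0,5,-0.07],[0,0,0]],[1,[0,10,-0.07],[0,0,0]],[1,[0,14,-0.07],[0,0,0]],[1,[0,17,-0.07],[0,0,0]],[1,[0,19,-0.07],[0,0,0]],[1,[0,19.8,-0.07],[0,0,0]],[1,[0,19.8,-0.07],[0,0,0]]]'; python3 go.py -124 -17 22
python3 - <<'E'
from h import *
from workcell import ctrl
im=ctrl.get_image("top"); s=ctrl.get_image("scene")
a=cv2.resize(im["color"][140:290,320:500,::-1],None,fx=2.2,fy=2.2); b=cv2.resize(s["color"][80:230,200:380,::-1],None,fx=2.2,fy=2.2)
cv2.imwrite("pics/down.png",np.hstack([a,b]))
E
```

```text
t: 2.4
ee_pos: [584.6, -126.7, 23.6]
orientation: [-1.173, 1.268, -1.264]
ft_force: [0.6, 0.4, 0.4]
width: 87.8
(2.4, array([-139.9,  -15.5]), np.float64(23.6), array([0.6, 0.4, 0.4]))
shift cm [-1.59  0.16  0.15] turn [ 0.002  0.003 -0.   ] force board x 0.45 q [-0.23  0.67  1.78 -0.    0.7  -0.16]
```

View pics/down.png

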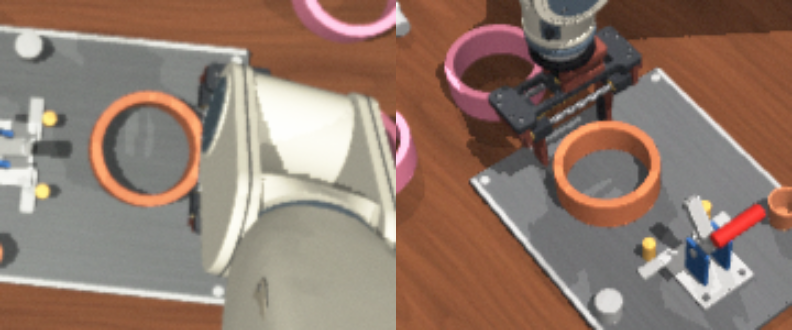

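The fingers stand just behind the ring in cradle position: in the left half they are beside (200,145), and the ring is at (148,148). Now I push slowly.

```bash
python3 -m jog '[[1,[-0.4,0,0],[0,0,0]],[1,[-0.8,0,0],[0,0,0]],[1,[-1.1,0,0],[0,0,0]],[1,[-1.3,0,0],[0,0,0]],[1,[-1.5,0,0],[0,0,0]],[1,[-1.7,0,0],[0,0,0]],[1,[-1.9,0,0],[0,0,0]],[1,[-2.1,0,0],[0,0,0]]]'; python3 go.py -70 0 22
python3 -m jog '[[1,[-0.2,0,0],[0,0,0]],[1,[-0.4,0,-0.1],[0,0,0]],[1,[-0.6,0,-0.2],[0,0,0]],[1,[-0.8,0,-0.3],[0,0,0]],[1,[-1.0,0,-0.4],[0,0,0]],[1,[-1.2,0,-0.5],[0,0,0]],[1,[-1.4,0,-0.6],[0,0,0]],[1,[-1.6,0,-0.7],[0,0,0]]]'; python3 go.py -70 0 22
```

```text
t: 3.3
ee_pos: [587.3, -106.2, 24.8]
orientation: [-1.172, 1.265, -1.266]
ft_force: [-0.0, -4.1, 1.7]
width: 87.7
(3.3, array([-119.2,  -16.7]), np.float64(24.8), array([-0. , -4.1,  1.7]))
shift cm [-4.93  0.28 -1.66] turn [-0.001  0.003  0.   ] force board x -4.1 q [-0.2   0.66  1.79 -0.    0.69 -0.12]
t: 4.1
ee_pos: [581.3, -89.4, 24.8]
orientation: [-1.172, 1.265, -1.266]
ft_force: [1.8, -4.3, 1.3]
width: 87.7
(4.1, array([-102.9,   -9.4]), np.float64(24.8), array([ 1.8, -4.3,  1.3]))
shift cm [-3.29  0.28 -0.93] turn [-0.     0.003  0.   ] force board x -4.18 q [-0.17  0.65  1.81 -0.    0.68 -0.1 ]
```

```bash
python3 -m jog '[[1,[-0.2,0,-0.1],[0,0,0]],[1,[-0.4,0,-0.2],[0,0,0]],[1,[-0.6,0,-0.3],[0,0,0]],[1,[-0.8,0,-0.4],[0,0,0]],[1,[-1.0,0,-0.5],[0,0,0]],[1,[-1.2,0,-0.6],[0,0,0]],[1,[-1.4,0,-0.7],[0,0,0]],[1,[-1.6,0,-0.8],[0,0,0]]]'; python3 go.py -70 0 22
python3 - <<'E'
from h import *
from workcell import ctrl
im=ctrl.get_image("top"); s=ctrl.get_image("scene"); np.savez("top1.npz",**im); np.savez("scene1.npz",**s)
a=cv2.resize(im["color"][140:290,270:450,::-1],None,fx=2.2,fy=2.2); b=cv2.resize(s["color"][80:230,220:400,::-1],None,fx=2.2,fy=2.2)
cv2.imwrite("pics/push1.png",np.hstack([a,b]))
E
```

```text
t: 4.9
ee_pos: [574.5, -72.8, 24.7]
orientation: [-1.172, 1.266, -1.266]
ft_force: [1.0, -4.5, 3.1]
width: 88.0
(4.9, array([-86.9,  -1.2]), np.float64(24.7), array([ 1. , -4.5,  3.1]))
shift cm [-1.69  0.27 -0.12] turn [-0.     0.003  0.   ] force board x -4.36 q [-0.15  0.64  1.83 -0.    0.67 -0.07]
```

View pics/push1.png

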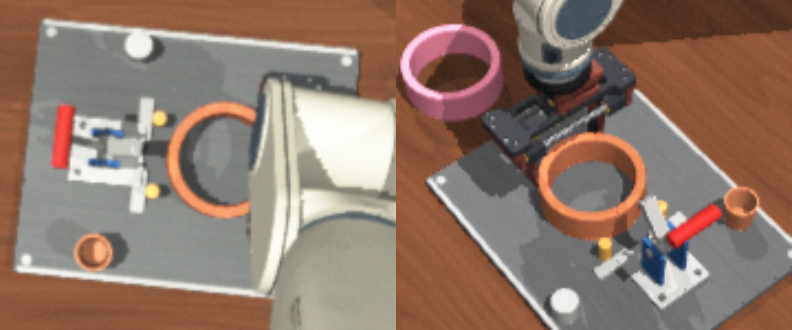

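```bash
python3 -m jog '[[1,[-0.2,0,0],[0,0,0]],[1,[-0.4,0,0],[0,0,0]],[1,[-0.6,0,-0.1],[0,0,0]],[1,[-0.8,0,-0.1],[0,0,0]],[1,[-0.9,0,-0.1],[0,0,0]],[1,[-1.0,0,-0.1],[0,0,0]]]'; python3 go.py -70 0 22
```

```text
t: 5.6
ee_pos: [573.7, -62.9, 24.6]
orientation: [-1.173, 1.266, -1.265]
ft_force: [0.4, -5.8, 4.2]
width: 87.7
(5.6, array([-77.2,   0.4]), np.float64(24.6), array([ 0.4, -5.8,  4.2]))
shift cm [-0.72  0.26  0.04] turn [0.001 0.003 0.   ] force board x -5.73 q [-0.13  0.64  1.83 -0.    0.67 -0.05]
```

```bash
python3 -m jog '[[1,[-0.1,0,0],[0,0,0]],[1,[-0.2,0,0],[0,0,0]],[1,[-0.3,0,0],[0,0,0]]]'; python3 go.py -70 0 22
```

```text
t: 5.9
ee_pos: [573.8, -60.0, 24.6]
orientation: [-1.173, 1.266, -1.265]
ft_force: [0.6, -6.3, 3.9]
width: 88.1
(5.9, array([-74.2,   0.5]), np.float64(24.6), array([ 0.6, -6.3,  3.9]))
shift cm [-0.42  0.26  0.05] turn [0.001 0.003 0.   ] force board x -6.23 q [-0.12  0.64  1.83 -0.    0.67 -0.05]
```

```bash
python3 -m jog '[[1,[-0.05,-0.05,0],[0,0,0]],[1,[-0.1,-0.1,0],[0,0,0]],[1,[-0.2,-0.1,0],[0,0,0]]]'; python3 go.py -70 0 22
```

```text
t: 6.2
ee_pos: [573.6, -57.5, 25.1]
orientation: [-1.173, 1.267, -1.264]
ft_force: [-0.3, -2.4, -1.8]
width: 87.7
(6.2, array([-71.7,   0.9]), np.float64(25.1), array([-0.3, -2.4, -1.8]))
shift cm [-0.17  0.31  0.09] turn [ 0.002  0.003 -0.   ] force board x -2.38 q [-0.12  0.64  1.83  0.    0.67 -0.04]
```

```bash
python3 -m jog '[[1,[-0.1,0,0],[0,0,0]],[1,[-0.1,0,0],[0,0,0]]]'; python3 -m jog '[[1,[-0.1,0,0],[0,0,0]],[1,[-0.1,0,0],[0,0,0]]]';python3 go.py -70 0 22
```

```text
t: 6.4
ee_pos: [574.0, -56.5, 25.3]
orientation: [-1.173, 1.267, -1.265]
ft_force: [-0.8, -0.3, -1.4]
width: 87.9
t: 6.6
ee_pos: [574.5, -55.9, 25.5]
orientation: [-1.173, 1.266, -1.265]
ft_force: [-0.8, -2.6, -1.5]
width: 87.9
(6.6, array([-70.1,   0.1]), np.float64(25.5), array([-0.8, -2.6, -1.5]))
shift cm [-0.01  0.35  0.01] turn [0.001 0.003 0.   ] force board x -2.67 q [-0.12  0.64  1.83 -0.    0.67 -0.04]
```

```bash
for i in 1 2; do python3 -m jog '[[1,[-0.1,0,0],[0,0,0]],[1,[-0.1,0,0],[0,0,0]]]' | grep -E "ee|force"; done
python3 - <<'E'
from h import *
from workcell import ctrl
im=ctrl.get_image("top"); np.savez("top2.npz",**im)
s=ctrl.get_image("scene"); np.savez("scene2.npz",**s)
a=cv2.resize(im["color"][160:260,290:410,::-1],None,fx=3.3,fy=3.3,interpolation=cv2.INTER_CUBIC); b=cv2.resize(s["color"][120:220,260:380,::-1],None,fx=3.3,fy=3.3,interpolation=cv2.INTER_CUBIC)
cv2.imwrite("pics/push2.png",np.hstack([a,b]))
E
```

```text
ee_pos: [574.8, -55.6, 25.7]
ft_force: [-1.2, -7.0, -2.4]
ee_pos: [575.0, -55.4, 25.8]
ft_force: [-1.5, -12.1, -1.7]
```

View pics/push2.png

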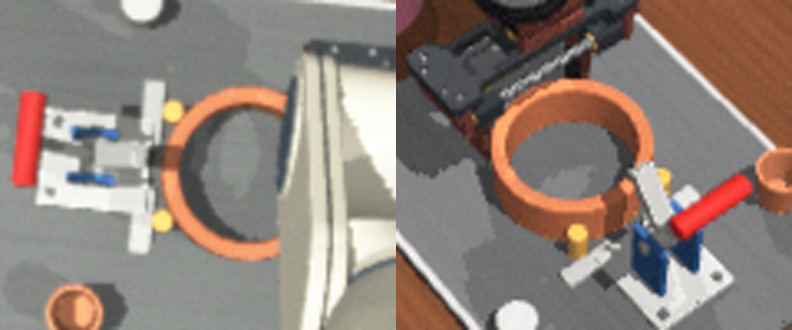

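The ring touches both pegs: (173,112) and (162,221) in the left half. The force climbs to 12 N with no further motion, so it is seated with the clamp open. I back off straight and rise.

```bash
python3 -m jog '[[1,[0.1,0,0],[0,0,0]],[1,[0.3,0,0],[0,0,0]],[1,[0.6,0,0],[0,0,0]],[1,[1.5,0,0],[0,0,0]],[1,[3.5,0,0],[0,0,0]],[1,[6,0,0],[0,0,0]],[1,[7,-3,0],[0,0,0]],[1,[7,-8,0],[0,0,0]]]'
python3 -m jog '[[0.5,[0,-5,0],[0,0,0]],[0,[0,-10,0],[0,0,0]],[0,[0,-15,0],[0,0,0]],[0,[0,-15,0],[0,0,0]],[0,[0,-15,0],[0,0,0]]]'
python3 - <<'E'
from h import *
from workcell import ctrl
im=ctrl.get_image("top"); np.savez("top3.npz",**im)
s=ctrl.get_image("scene"); np.savez("scene3.npz",**s)
a=cv2.resize(im["color"][160:260,290:410,::-1],None,fx=3.3,fy=3.3,interpolation=cv2.INTER_CUBIC); b=cv2.resize(s["color"][120:220,260:380,::-1],None,fx=3.3,fy=3.3,interpolation=cv2.INTER_CUBIC)
cv2.imwrite("pics/seat.png",np.hstack([a,b]))
hsv=cv2.cvtColor(s["color"],cv2.COLOR_RGB2HSV)
m=((hsv[...,0]>4)&(hsv[...,0]<15)&(hsv[...,1]>100)&(hsv[...,2]>180)).astype(np.uint8); m[:,:255]=0;m[:,360:]=0;m[:120]=0;m[220:]=0
C=cloud(s); q=C[(m>0)&(np.abs(C[...,2]-57)<4)]; A=np.c_[2*q[:,:2],np.ones(len(q))]
x=np.linalg.lstsq(A,(q[:,:2]**2).sum(1),rcond=None)[0]; print(len(q),x[:2],np.sqrt(x[2]+x[0]**2+x[1]**2),tob(x[:2]))
E
python3 go.py 185 0 215
```

```text
t: 7.9
ee_pos: [567.2, -125.0, 103.8]
orientation: [-1.174, 1.272, -1.263]
ft_force: [-0.3, -0.2, 0.3]
width: 88.0
t: 8.4
ee_pos: [570.1, -124.1, 257.1]
orientation: [-1.17, 1.263, -1.268]
ft_force: [-0.9, -0.4, -0.2]
width: 51.5
470 [579.49069423   1.80737982] 59.05959546679859 [[-12.15479869  -0.26253419]]
(8.5, array([-138.1,    0.6]), np.float64(254.4), array([-0. , -1.1,  0.2]))
shift cm [-32.3    3.95   0.15] turn [ 0.002  0.002 -0.   ] force board x -1.05 q [-0.23  0.33  1.7   0.    1.12 -0.16]
```

View pics/seat.png

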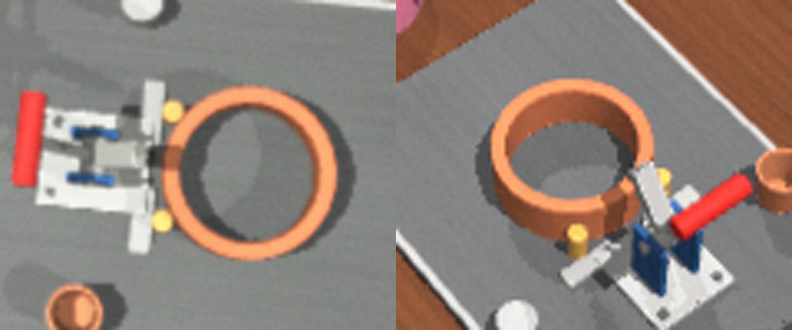

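The ring sits against both pegs, with its centre at board (−12.2, −0.3). I now cross above the clamp to the far side of the red bar with the fingers shut.

```bash
python3 -m jog '[[0,[-4,0,0],[0,0,0]],[0,[-9,0,0],[0,0,0]],[0,[-14,0,0],[0,0,0]],[0,[-19,0,0],[0,0,0]],[0,[-24,0,0],[0,0,0]],[0,[-29,0,0],[0,0,0]],[0,[-32,0,0],[0,0,0]],[0,[-32.5,0,0],[0,0,0]]]'; python3 go.py 185 0 151
```

```text
t: 9.3
ee_pos: [593.5, 203.4, 253.0]
orientation: [-1.177, 1.265, -1.262]
ft_force: [0.3, -0.3, -0.3]
width: 0.6
(9.3, array([189.9,   1.9]), np.float64(253.0), array([ 0.3, -0.3, -0.3]))
shift cm [ 0.48 10.2   0.22] turn [0.004 0.006 0.001] force board x -0.28 q [0.31 0.4  1.6  0.   1.15 0.38]
```

```bash
python3 -m jog '[[0,[0.3,4,0.1],[0,0,0]],[0,[0.3,7,0.1],[0,0,0]],[0,[0.3,9,0.1],[0,0,0]],[0,[0.3,10.1,0.1],[0,0,0]],[0,[0.3,10.1,0.1],[0,0,0]],[0,[0.3,10.1,0.1],[0,0,0]]]'; python3 go.py 166 0 151
python3 - <<'E'
from h import *
from workcell import ctrl
im=ctrl.get_image("top"); s=ctrl.get_image("scene")
a=cv2.resize(im["color"][160:260,260:380,::-1],None,fx=3.3,fy=3.3,interpolation=cv2.INTER_CUBIC); b=cv2.resize(s["color"][120:220,300:420,::-1],None,fx=3.3,fy=3.3,interpolation=cv2.INTER_CUBIC)
cv2.imwrite("pics/bar0.png",np.hstack([a,b]))
E
```

```text
t: 9.9
ee_pos: [595.6, 196.8, 154.8]
orientation: [-1.172, 1.266, -1.266]
ft_force: [0.2, -0.9, 0.2]
width: 0.3
(9.9, array([183.5,  -0.8]), np.float64(154.8), array([ 0.2, -0.9,  0.2]))
shift cm [ 1.75  0.38 -0.09] turn [0.    0.002 0.   ] force board x -0.87 q [ 0.3   0.51  1.67 -0.    0.96  0.38]
```

View pics/bar0.png

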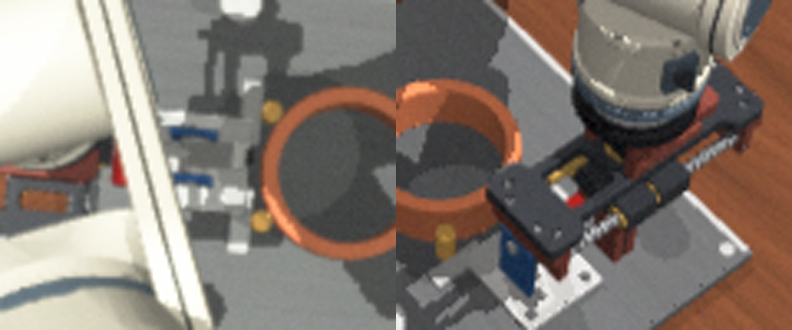

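```bash
python3 -m jog '[[0,[-0.5,0.3,0],[0,0,0]],[0,[-0.9,0.3,0],[0,0,0]],[0,[-1.2,0.3,0],[0,0,0]],[0,[-1.4,0.3,0],[0,0,0]],[0,[-1.5,0.3,0],[0,0,0]],[0,[-1.6,0.3,0],[0,0,0]]]'; python3 go.py 166 0 151
```

```text
t: 10.6
ee_pos: [596.5, 213.4, 151.7]
orientation: [-1.172, 1.266, -1.266]
ft_force: [1.1, -0.0, -0.7]
width: 0.8
(10.6, array([200.1,  -0.4]), np.float64(151.7), array([ 1.1, -0. , -0.7]))
shift cm [ 3.41  0.07 -0.05] turn [0.    0.003 0.   ] force board x 0.08 q [0.32 0.52 1.66 0.   0.96 0.4 ]
```

That moved away from the bar, because I had the sign wrong: tool +x is board −x. Nothing was touched. Now the right way.

```bash
python3 -m jog '[[0,[0.8,0,0],[0,0,0]],[0,[1.6,0,0],[0,0,0]],[0,[2.2,0,0],[0,0,0]],[0,[2.6,0,0],[0,0,0]],[0,[2.8,0,0],[0,0,0]],[0,[3.0,0,0],[0,0,0]],[0,[3.1,0,0],[0,0,0]],[0,[3.2,0,0],[0,0,0]]]'; python3 go.py 164 0 151
```

```text
t: 11.4
ee_pos: [594.1, 181.4, 151.7]
orientation: [-1.172, 1.266, -1.266]
ft_force: [-0.8, -0.1, -0.6]
width: 0.2
(11.4, array([168. ,  -0.6]), np.float64(151.7), array([-0.8, -0.1, -0.6]))
shift cm [ 0.4   0.07 -0.06] turn [-0.     0.003 -0.   ] force board x -0.21 q [0.28 0.5  1.69 0.   0.95 0.35]
```

```bash
python3 go.py 166 0 151; python3 -m jog '[[0,[0.1,0,0],[0,0,0]],[0,[0.2,0,0],[0,0,0]],[0,[0.3,-0.05,0],[0,0,0]]]'; python3 go.py 160 0 153
```

```text
(11.4, array([168. ,  -0.6]), np.float64(151.7), array([-0.8, -0.1, -0.6]))
shift cm [ 0.2   0.07 -0.06] turn [-0.     0.003 -0.   ] force board x -0.21 q [0.28 0.5  1.69 0.   0.95 0.35]
t: 11.7
ee_pos: [593.9, 179.4, 152.0]
orientation: [-1.17, 1.267, -1.265]
ft_force: [-0.2, 5.4, -3.3]
width: 0.3
(11.7, array([166. ,  -0.5]), np.float64(152.0), array([-0.2,  5.4, -3.3]))
shift cm [ 0.6  -0.1  -0.06] turn [-0.     0.002 -0.002] force board x 5.34 q [0.27 0.5  1.69 0.   0.95 0.35]
```

Contact with the bar at board x≈166, as predicted. From here I follow the arc.

```bash
python3 -m jog '[[0,[0.1,-0.05,0],[0,0,0]],[0,[0.2,-0.1,0],[0,0,0]]]' | grep -E "ee|force"; python3 -m jog '[[0,[0.15,-0.07,0],[0,0,0]],[0,[0.3,-0.14,0],[0,0,0]]]'| grep -E "ee|force"; python3 go.py 156 0 155
```

```text
ee_pos: [593.8, 177.7, 153.0]
ft_force: [1.4, 6.9, -2.4]
ee_pos: [593.6, 174.8, 154.5]
ft_force: [0.2, 6.7, -1.6]
(12.1, array([161.4,  -0.6]), np.float64(154.5), array([ 0.2,  6.7, -1.6]))
shift cm [ 0.54 -0.05 -0.06] turn [-0.     0.003 -0.002] force board x 6.65 q [0.27 0.5  1.69 0.   0.95 0.34]
```

```bash
python3 -m jog '[[0,[0.2,-0.03,0],[0,0,0]],[0,[0.4,-0.07,0],[0,0,0]],[0,[0.6,-0.12,0],[0,0,0]],[0,[0.8,-0.17,0],[0,0,0]]]' | grep -E "ee|force"; python3 go.py 147 0 158
```

```text
ee_pos: [593.2, 167.9, 157.5]
ft_force: [-3.9, 10.8, 8.0]
(12.5, array([154.5,  -0.7]), np.float64(157.5), array([-3.9, 10.8,  8. ]))
shift cm [ 0.75 -0.05 -0.07] turn [-0.001  0.002 -0.004] force board x 10.48 q [0.25 0.49 1.7  0.   0.95 0.33]
```

```bash
python3 -m jog '[[0,[0.2,-0.04,0],[0,0,0]],[0,[0.4,-0.08,0],[0,0,0]],[0,[0.6,-0.12,0],[0,0,0]],[0,[0.8,-0.15,0],[0,0,0]],[0,[1.0,-0.18,0],[0,0,0]]]' | grep -E "ee|force"; python3 go.py 137 0 160
```

```text
ee_pos: [593.5, 157.8, 159.9]
ft_force: [-0.2, 9.2, 7.6]
(13.0, array([144.4,  -1.8]), np.float64(159.9), array([-0.2,  9.2,  7.6]))
shift cm [ 0.74 -0.01 -0.19] turn [-0.004  0.003 -0.004] force board x 9.19 q [0.24 0.48 1.7  0.   0.95 0.31]
```

```bash
python3 -m jog '[[0,[0.1,-0.08,0],[0,0,0]],[0,[0.3,-0.16,0],[0,0,0]],[0,[0.5,-0.22,0],[0,0,0]],[0,[0.7,-0.26,0],[0,0,0]]]' | grep -E "ee|force"; python3 go.py 130 0 161
```

```text
ee_pos: [592.9, 150.1, 162.0]
ft_force: [0.1, 7.8, 5.5]
(13.4, array([136.8,  -1.8]), np.float64(162.0), array([0.1, 7.8, 5.5]))
shift cm [ 0.68  0.1  -0.18] turn [-0.003  0.003 -0.003] force board x 7.75 q [0.23 0.47 1.71 0.   0.96 0.3 ]
```

```bash
python3 -m jog '[[0,[0.2,-0.06,0],[0,0,0]],[0,[0.4,-0.11,0],[0,0,0]],[0,[0.6,-0.15,0],[0,0,0]],[0,[0.8,-0.18,0],[0,0,0]],[0,[1.0,-0.19,0],[0,0,0]]]' | grep -E "ee|force"; python3 go.py 117 0 161
```

```text
ee_pos: [592.0, 139.8, 163.8]
ft_force: [0.9, 6.0, 4.4]
(13.9, array([126.4,  -1.8]), np.float64(163.8), array([0.9, 6. , 4.4]))
shift cm [ 0.94  0.28 -0.18] turn [-0.003  0.003 -0.002] force board x 6.05 q [0.21 0.47 1.71 0.   0.96 0.29]
```

```bash
python3 -m jog '[[0,[0.2,0,0],[0,0,0]],[0,[0.4,0,0],[0,0,0]],[0,[0.6,0,0],[0,0,0]],[0,[0.8,0.02,0],[0,0,0]],[0,[1.0,0.04,0],[0,0,0]]]' | grep -E "ee|force"; python3 go.py 107 0 160
```

```text
ee_pos: [590.2, 128.4, 162.3]
ft_force: [1.0, 3.3, 2.2]
(14.4, array([114.9,  -0.9]), np.float64(162.3), array([1. , 3.3, 2.2]))
shift cm [ 0.79  0.23 -0.09] turn [-0.     0.003 -0.   ] force board x 3.34 q [0.19 0.47 1.72 0.   0.95 0.27]
```

```bash
python3 -m jog '[[0,[0.2,0.02,0],[0,0,0]],[0,[0.4,0.05,0],[0,0,0]],[0,[0.6,0.08,0],[0,0,0]],[0,[0.8,0.12,0],[0,0,0]],[0,[1.0,0.16,0],[0,0,0]]]' | grep -E "ee|force"; python3 go.py 95 0 159
```

```text
ee_pos: [588.9, 118.1, 160.3]
ft_force: [0.4, 2.8, 0.6]
(14.9, array([104.5,  -0.4]), np.float64(160.3), array([0.4, 2.8, 0.6]))
shift cm [ 0.95  0.13 -0.04] turn [0.001 0.003 0.   ] force board x 2.79 q [ 0.18  0.46  1.73 -0.    0.95  0.26]
```

```bash
python3 -m jog '[[0,[0.2,0.04,0],[0,0,0]],[0,[0.4,0.08,0],[0,0,0]],[0,[0.6,0.12,0],[0,0,0]],[0,[0.8,0.16,0],[0,0,0]],[0,[1.0,0.2,0],[0,0,0]]]' | grep -E "ee|force"; python3 go.py 90 0 156
```

```text
ee_pos: [588.3, 108.2, 158.4]
ft_force: [-0.3, 0.9, -0.0]
(15.4, array([94.6, -0.6]), np.float64(158.4), array([-0.3,  0.9, -0. ]))
shift cm [ 0.46  0.24 -0.06] turn [0.    0.003 0.   ] force board x 0.85 q [ 0.16  0.46  1.74 -0.    0.94  0.24]
```

```bash
python3 -m jog '[[0,[0.2,0.05,0],[0,0,0]],[0,[0.4,0.11,0],[0,0,0]],[0,[0.6,0.18,0],[0,0,0]],[0,[0.8,0.26,0],[0,0,0]],[0,[0.8,0.26,0],[0,0,0]],[0,[0.8,0.26,0],[0,0,0]]]' | grep -E "ee|force"; python3 go.py 90 0 156
python3 - <<'E'
from h import *
from workcell import ctrl
s=ctrl.get_image("scene")
cv2.imwrite("pics/snap.png",cv2.resize(s["color"][100:230,260:420,::-1],None,fx=4,fy=4,interpolation=cv2.INTER_CUBIC))
E
```

```text
ee_pos: [587.9, 100.5, 156.0]
ft_force: [-0.1, -0.2, 0.5]
(16.0, array([86.9, -0.8]), np.float64(156.0), array([-0.1, -0.2,  0.5]))
shift cm [-0.31 -0.   -0.08] turn [-0.     0.003 -0.   ] force board x -0.18 q [0.15 0.46 1.74 0.   0.94 0.23]
```

View pics/snap.png

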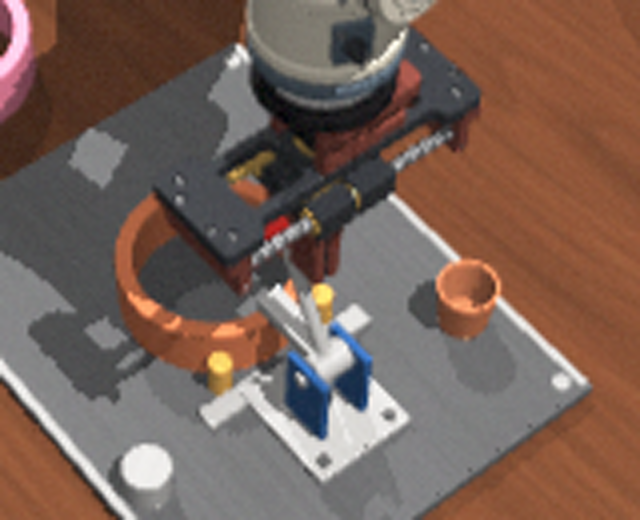

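The handle has gone over and the foot lies on the rim near (285,310). I back away from the bar (tool −x), rise and look.

```bash
python3 -m jog '[[0,[-1,0,0],[0,0,0]],[0,[-4,0,0],[0,0,0]],[0,[-8,-2,0],[0,0,0]],[0,[-10,-6,0],[0,0,0]],[0,[-14,-10,0],[0,0,0]],[0,[-18,-13,0],[0,0,0]],[0,[-23,-14,0],[0,0,0]],[0,[-27,-14,0],[0,0,0]]]' | grep -E "t:|ee|force"
python3 - <<'E'
from h import *
from workcell import ctrl
im=ctrl.get_image("top"); s=ctrl.get_image("scene")
a=cv2.resize(im["color"][150:270,280:420,::-1],None,fx=2.8,fy=2.8,interpolation=cv2.INTER_CUBIC); b=cv2.resize(s["color"][110:230,240:380,::-1],None,fx=2.8,fy=2.8,interpolation=cv2.INTER_CUBIC)
cv2.imwrite("pics/end.png",np.hstack([a,b]))
cv2.imwrite("pics/endscene.png",s["color"][:,:,::-1])
hsv=cv2.cvtColor(s["color"],cv2.COLOR_RGB2HSV); C=cloud(s)
m=((hsv[...,0]>4)&(hsv[...,0]<15)&(hsv[...,1]>100)&(hsv[...,2]>180)); m[:,:255]=0;m[:,345:]=0;m[:120]=0;m[220:]=0
q=C[m&(np.abs(C[...,2]-57)<5)]; x=np.linalg.lstsq(np.c_[2*q[:,:2],np.ones(len(q))],(q[:,:2]**2).sum(1),rcond=None)[0]; print("ring",len(q),tob(x[:2]),q[:,2].mean(), "plane",np.linalg.lstsq(np.c_[q[:,:2]-q[:,:2].mean(0),np.ones(len(q))],q[:,2],rcond=None)[0])
m=(((hsv[...,0]<4)|(hsv[...,0]>175))&(hsv[...,1]>180)&(hsv[...,2]>150)); m[:110]=0;m[230:]=0;m[:,:240]=0;m[:,400:]=0
q=C[m]; q=q[(q[:,2]>120)&(q[:,2]<200)]; b=tob(q.mean(0))[0]; print("bar",b,q.mean(0)[2], "toggle~",.45-np.arcsin(np.clip((b[0]-103)/100,-1,1)))
E
```

```text
t: 16.85
ee_pos: [609.3, 372.9, 299.5]
ft_force: [0.8, -0.4, 0.4]
ring 246 [[-12.10968737  -0.79449765]] 56.873345971867955 plane [3.09586146e-03 9.73419064e-04 5.68733460e+01]
bar [58.39727729  1.14058896] 165.653888948355 toggle~ 0.9123216480018043
```

View pics/end.png

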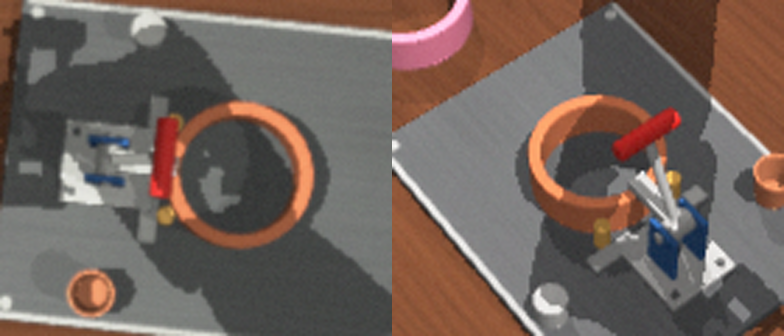

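View pics/endscene.png

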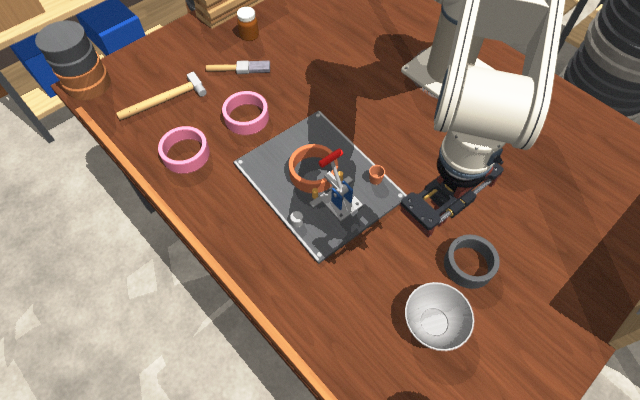

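The clamp is shut: the bar is at (165,158) in the left half, toggle ≈0.91. The ring is flat at board (−12.1, −0.8), the bystanders have not moved, and the arm is clear. I hand in.

```bash
python3 -m jog '[[0,[0,0,0],[0,0,0]],[0,[0,0,0],[0,0,0]],[0,[0,0,0],[0,0,0]]]' | grep -E "t:|force"; python3 -c "
from workcell import ctrl
print(ctrl.close_job())"
```

```text
t: 17.25
ft_force: [0.5, 0.3, -0.3]
the job is handed in; nothing more can be done
None
```

The clay ring is seated against both brass pegs, the red clamp is snapped shut on its rim, and I handed the job in at about 17 s. The call gave no verdict.

- **Ring:** I pushed it home with the two open fingers as a cradle. At the pegs the wrist read about 12.5 N with the clamp still open.
- **Clamp:** I pushed the bar along its arc with the fingers shut until it snapped over. The highest wrist reading was about 14 N, but I only read the force at the end of each short move, so peaks in between were not seen.
- **Last checks:**
  - The ring lies at board x −12.1, y −0.8 mm, with its rim at 56.9 mm, so it is flat.
  - The toggle is at about 0.91 rad.
  - The plug, cup and spare ring looked unmoved in the pictures.
  - The arm is clear, with wrist force near zero.
- **Not checked or went wrong:**
  - I could not measure the foot's force on the ring; I judged it only from the toggle angle and the pictures.
  - One move went the wrong way because of a sign slip (away from the bar, touching nothing), and I corrected it.
  - The final bar height read 166 mm against about 158 mm expected. It read about 7 mm high at the start too, probably because the camera sees the bar's top surface.

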